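Fit the flatted drive shaft to the gear and set the gear to its pointer

TASK

Swing the yellow dust cover of the green gear stand well clear of the gear's hub (about a quarter turn), draw the blue-headed shaft out of its sloped holder, turn it until its flat matches the D-shaped hole in the hub and push it fully home so that its collar lies on the hub. Then use the shaft to turn the gear until its white line points at the red pointer, and let go. Leave the cover open, and leave the red screwdriver, mug and jar of nuts where they are.

Things in the scene. Friction and masses are not known exactly. Their poses are not given: they have to be found in the camera images.
- gear_stand: Green gear stand fixed to the bench: base 170 x 170 x 12 mm; origin at its underside's centre, z up along the gear's axis. At its -x side a bracket (83 mm high, 57 to 76 mm from the axis) carries the red pointer, aimed at the axis. On its -y side stands the dust cover's pillar (74 mm from the axis, 100 mm high). The pedestal under the gear is hollow (bore 40 mm) to take the shaft.
- gear (a joint): Angle of the steel gear (108 mm across the teeth, toothed rim 63 to 77 mm above the bench, hub 54 mm across rising to 85 mm) about its vertical axis, rad, counter-clockwise from above, limits -1.6 to 1.6. 0 = white line at the red pointer. It starts between 0.5 and 1.2 and stays where it is left (friction about 0.12 N m).
- hub_mouth (a point): Centre of the hub's upper face (85 mm above the bench) on the gear's axis; turns with the gear, z up. The hole goes through the 24 mm thick hub and is a D: radius 15 mm, flat 7.8 mm from the axis on the point's -x side. The white line on the rim lies in the point's -x direction, 28 to 48 mm from the axis. The shaft is home when its frame coincides with this one.
- cover (a joint): Angle of the yellow dust cover, rad: 0 = over the hub (as at the start), growing counter-clockwise from above as it swings toward the stand's -x side, stop at 1.75. Stays where it is left; needs about 1 N at the knob. It must be swung to at least 1.3.
- cover_knob (a point): Centre of the top of the cover's black round knob (18 mm diameter, 38 mm tall, standing on the 5 mm thick cover plate, whose disc is 50 mm across; plate 89 to 94 mm above the bench, knob top 132 mm). 74 mm from the cover's hinge; at 0 the knob stands over the hub's centre.
- cover_hinge (a point): Point on the vertical hinge axis of the dust cover, 94 mm above the bench.
- rack: Sloped holder fixed to the bench: plywood base 120 x 90 x 12 mm, wooden cheeks up to 56 mm, aluminium socket (46 x 48 mm outside, 60 mm deep) leaning 30 degrees from vertical toward the holder's -x side (to the robot's right). Origin at the base's underside centre; socket mouth centred at (-15, 0, 88) mm. The shaft has 1 to 2 mm of play in it.
- shaft: Drive shaft, 113 mm long, 0.25 to 0.5 kg, in the sloped socket, collar on its mouth. Origin on the axis at the collar's underside; z along the axis toward the head. Head: blue block 36 mm in x, 28 mm in y (grip across y), z = 8 to 48 mm, white spot on top at the -x side. Collar: 44 mm diameter, z = 0 to 8 mm. In the socket its -x side (the flat) faces the way it leans.
- shaft_tip (a point): Centre of the shank's lower end, 65 mm below the shaft's origin along its axis. The shank (z = 0 to -65 mm in the shaft's frame) is a D: radius 14 mm with one flat 7 mm from the axis on the shaft's -x side; its last 7 mm taper by 2.5 mm. In the hub it has up to about 0.2 rad of play before it carries the gear along.
- screwdriver: Red-handled screwdriver, 230 mm long, loose on the bench between holder and stand, along x; leave it alone.
- mug: White mug, 94 mm tall, loose at the back; origin at the underside's centre; leave it alone.
- nut_jar: Glass jar of nuts with a brown lid, 66 mm across, 80 mm tall, loose at the back; origin at the underside's centre; leave it alone.
Things that resemble listed ones, but are neither listed nor needed, are in the scene too. Leave any orange look-alike of the rack alone.

How it is judged:
By the outcome, as a careful person would: the job done as asked, in the order asked, and still so for the second after the job is handed in, with the robot touching nothing.
It also fails if it takes over 64 s, if anything falls off the work surface, if the arm or the gripper's body presses on something with over 40 N, if the wrist force passes 120 N, or if a joint passes its speed limit or range.

ROBOT

A 6-joint arm with a two-finger parallel gripper is mounted at the origin on a cart in front of the work surface, level with it; the furniture and walls round the work are solid. World frame = base frame: x ahead of the robot, y to its left, z up, the work surface at z = 0. Lengths are in m, angles in rad, forces in N, time in s.
With the tool pointing down it reaches from about 0.25 to 0.775 m from the base axis. Payload 4 kg.
Tool frame: the origin (TCP) lies on the centre line of the jaws, within the pads' length; the fingertips stand 14 mm ahead of it and the grasp point (between the pads) lies 5 mm behind it (robot.tcp_to_tips is the distance from the TCP to the fingertips, in m); z points along the fingers, y is the line along which they close (so a half turn about z gives the same grasp; the last joint's range is limited). The gripper opens to 94 mm and grips with 3 to 60 N. Pads are 16 mm wide; open, the fingers measure 119 mm over their backs; the gripper's body (75 mm by 177 mm) begins 78 mm behind the grasp point.
Start: joints at [-1.251, 0.087, 1.371, -0, 1.684, -0.103], TCP at [0.226, -0.502, 0.22] pointing down, gripper open.
Joint ranges: [-3.1, 3.1], [-0.76, 2.03], [0.27, 2.55], [-1.08, 4.22], [0.17, 2.65], [-2.57, 2.57]. Speed limits (rad/s): [2.79, 2.79, 3.14, 3.14, 3.14, 3.14].

INTERFACE

Orientations are given as [roll, pitch, yaw] about the fixed x, y, z axes, in that order (R = Rz(yaw) Ry(pitch) Rx(roll)).
In Python, from bench import robot gives the robot as it stands.
- The arm moves only by the tool carry_out, never from a script. Its argument "increments" is a list of rows, each a list of 3 entries, a list of its own where there are three numbers: the closure in counts, from 0 (fully open) to 255 (shut), then the shift along the tool's x, y, z in mm, then the turn about the tool's z in degrees. In form: [[fingers, [dx, dy, dz], twist], ...]. A call has 1 to 8 rows; each row shifts and turns the commanded pose from where the row before left it, along the tool's axes as they then stand; what a row does not reach is not made up. A row lasts 1/10 s, in which the tool goes at most 50 mm and 8.59 degrees, less where a joint would pass 70% of its speed; a pose out of reach is approached as far as the arm can. A call with a gripper value outside its range is refused whole. The fingers move at their own pace and stop on an object; the grip force is fixed at half the most. Time passes only in rows, so rows that do not move let the fingers close. It gives the time, the measured TCP pose, the force, the opening and the grip force at its end, in the units of the state.
- robot.get_obs(): the state, without advancing time (a new reading comes with each control period).
- robot.snapshot(name): name is "scene" or "top" or "wrist"; returns the picture (480x640x3 uint8, blue, green, red); there is no depth.
- robot.get_calibration(name): a dict with "vfov" (degrees; the focal length in pixels is half the picture's height over the tangent of half this angle, whatever the lens; pixels are square), "cx", "cy" (the principal point, pixels), "T" (4x4, takes a point from camera to world coordinates). Camera axes: x right, y down, z forward; pixel columns grow to the right and rows downward; lengths in m; the calibration is good to about 2 mm. A picture is of the moment at which its call begins: read the wrist's pose just before it. get_calibration takes no time and is no camera call; for the wrist camera it gives the pose at the moment of the call.
- robot.close_job(): hands the job in; it is judged then, once.
The state is a dict: "time": time; "joint_positions": joint angles; "qvel": joint speeds; "joint_torque": joint torques, N m; "tool_pos": TCP position; "ee_rot": TCP orientation; "wrist_force": force on the tool from outside, world axes, zero at the start; "wrist_torque": the same for the moment, N m; "width": finger opening in m; "finger_force": force on a finger pad.
Only numpy, scipy, OpenCV 4.12 (cv2) and the standard library are available. Lean on these libraries where they do the work, as an engineer would, in place of code of your own. Each camera call takes 0.05 s, during which the arm holds its last target. There are 200 camera calls.

## Working session

There is one attempt and no reset: what is moved stays moved. The work goes in short steps, Python scripts to look and compute and a tool call to move; the robot and the scene stay as the last step left them, time stands still between calls to the robot, and variables do not carry over. Pictures are saved under pics/ and viewed, at most 10 in all, crops included, and the job is handed in when it is done.

Besides the shell and the picture viewer there is one more tool, called after "Call:" as name(argument=value, ...), one argument or row to a line, values as JSON. carry_out: Moves the arm, as the interface text tells. Its arguments: {"type":"object","properties":{"increments":{"type":"array","items":{"type":"array"}}},"required":["increments"]}

```bash
ls; mkdir -p pics; cat > h.py <<'E'
import numpy as np, cv2
from bench import robot
from scipy.spatial.transform import Rotation as R
def f(c): return 240/np.tan(np.radians(c['vfov'])/2)
def ray(c,u,v):
    T=np.array(c['T']); d=T[:3,:3]@np.array([(u-c['cx'])/f(c),(v-c['cy'])/f(c),1]); return T[:3,3],d
def atz(c,u,v,z):
    o,d=ray(c,u,v); return o+d*(z-o[2])/d[2]
def proj(c,p):
    T=np.array(c['T']); q=T[:3,:3].T@(np.array(p)-T[:3,3]); return q[:2]/q[2]*f(c)+[c['cx'],c['cy']]
E
python3 - <<'E'
from h import *
for n in ['scene','top']:
    cv2.imwrite(f'pics/{n}0.png',robot.snapshot(n)); c=robot.get_calibration(n); print(n,c)
print(robot.get_obs())
E
```

```text
pics
scene {'vfov': 55.68618106946515, 'cx': 323.10776351641607, 'cy': 238.9715572899532, 'T': array([[-0.42785677, -0.64832908,  0.6297682 ,  0.03272007],
       [-0.90382889,  0.30253985, -0.30259376,  0.39971783],
       [ 0.00565036, -0.69866948, -0.71542227,  0.7073467 ],
       [ 0.        ,  0.        ,  0.        ,  1.        ]])}
top {'vfov': 48.60185055976143, 'cx': 325.123398549925, 'cy': 235.44971730012833, 'T': array([[-0.02819708, -0.98441643,  0.17357768,  0.39543578],
       [-0.99947462,  0.03054137,  0.01084907,  0.10779672],
       [-0.0159813 , -0.17318058, -0.98476042,  1.08729763],
       [ 0.        ,  0.        ,  0.        ,  1.        ]])}
{'time': 0.1, 'joint_positions': array([-1.25108672e+00,  8.78934272e-02,  1.37206181e+00,  7.09695490e-06,
        1.68358576e+00, -1.03093328e-01]), 'qvel': array([ 0.00027318, -0.00032994, -0.00361207, -0.00037561,  0.00053334,
       -0.000433  ]), 'joint_torque': array([ 2.58871849e-03, -3.41251266e+01, -3.03301334e+01,  7.20772496e-02,
        3.03519820e-02, -9.00115924e-05]), 'tool_pos': array([ 0.22553475, -0.50114016,  0.2184354 ]), 'ee_rot': array([-3.13965538e+00, -2.07521569e-04,  4.22803524e-01]), 'wrist_force': array([-0.09686506, -0.13930274,  0.91210034]), 'wrist_torque': array([ 0.00877599, -0.01443278,  0.0062152 ]), 'finger_force': 0.0, 'width': 0.09406044026632517}
```

View pics/top0.png

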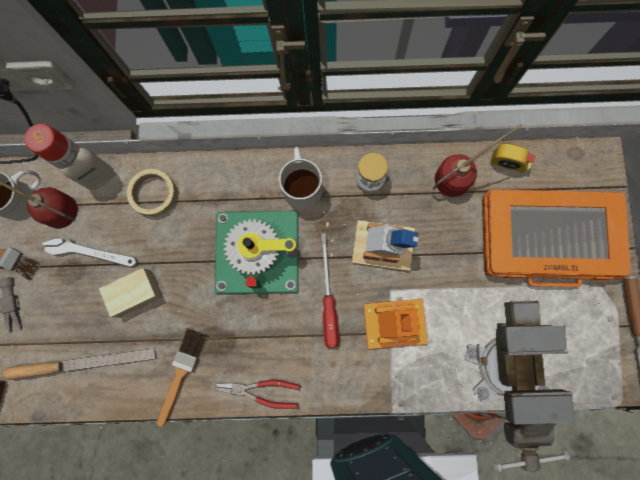

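View pics/scene0.png

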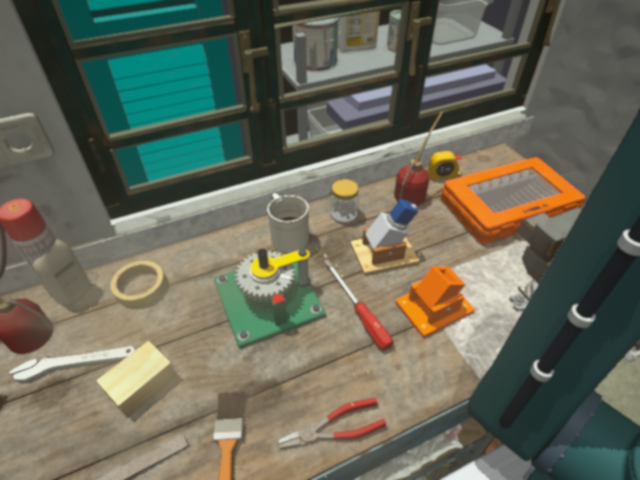

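The top view shows the stand around (257,252) with its pointer facing the robot and its pillar on the right at (290,245). The holder is at (387,246), leaning right, with the blue head at (404,238). I'll enlarge this area.

```bash
python3 - <<'E'
from h import *
im=cv2.imread('pics/top0.png')
a=cv2.resize(im[205:300,205:305],None,fx=5,fy=5,interpolation=cv2.INTER_CUBIC)
b=cv2.resize(im[210:280,345:425],None,fx=3.75,fy=3.75,interpolation=cv2.INTER_CUBIC)
o=np.zeros((475,800,3),np.uint8); o[:475,:500]=a; o[:b.shape[0],500:]=b
cv2.imwrite('pics/crop0.png',o)
c=robot.get_calibration('top')
for p in [(216,212),(298,211),(299,293),(216,294)]: print(atz(c,*p,.012))
E
```

```text
[0.64144532 0.34486385 0.012     ]
[0.63815375 0.17439548 0.012     ]
[0.46875997 0.17565524 0.012     ]
[0.47166061 0.34359728 0.012     ]
```

View pics/crop0.png

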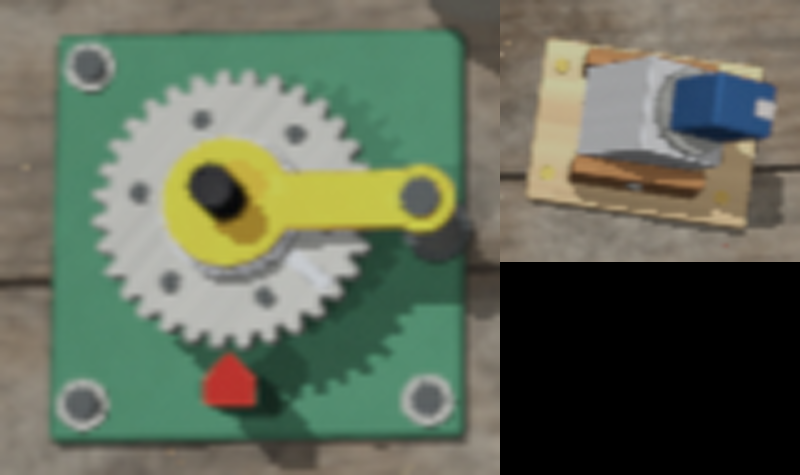

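```bash
cat >> h.py <<'E'
def plan(p,yaw=None):
    o=robot.get_obs(); t=np.array(o['tool_pos']); M=R.from_euler('xyz',o['ee_rot']).as_matrix()
    print('t',o['time'],'tcp',t.round(4),'rot',np.round(o['ee_rot'],4),'tool shift mm',(M.T@(np.array(p)-t)*1e3).round(1), '' if yaw is None else ('twist deg',np.degrees(o['ee_rot'][2]-yaw).round(1)))
E
python3 - <<'E'
from h import *
c=robot.get_calibration('top')
P=[atz(c,345+(u-500)/3.75,210+v/3.75,.012) for u,v in [(545,40),(763,68),(745,228),(528,200)]]
print(np.round(P,4)); print('rack ctr',np.mean(P,0))
e=np.array(P[0])-P[1]+P[3]-P[2]; print('rack yaw',np.arctan2(e[1],e[0]))
Q=[atz(c,205+u/5,205+v/5,.012) for u,v in [(57,38),(465,30),(467,440),(52,442)]]
S=np.mean(Q,0); e=np.array(Q[0])-Q[3]+Q[1]-Q[2]; y=np.arctan2(e[1],e[0]);print('stand',S,y)
print('knob px',proj(c,[S[0],S[1],.132]), 'line',[atz(c,205+u/5,205+v/5,.077)-S for u,v in[(292,258),(328,285)]])
E
```

```text
[[ 0.6139  0.053   0.012 ]
 [ 0.5945 -0.0656  0.012 ]
 [ 0.507  -0.0508  0.012 ]
 [ 0.5257  0.0657  0.012 ]]
rack ctr [0.56025105 0.00057841 0.012     ]
rack yaw 1.4100499572893401
stand [0.55499938 0.26002656 0.012     ] -0.009724151563693132
knob px [247.65904262 242.57869348] line [array([-0.01903179, -0.0214459 ,  0.065     ]), array([-0.02988895, -0.03518226,  0.065     ])]
```

Call:
carry_out(
  increments=[
    [0,[0,0,-10],-8.2],
    [0,[0,0,-10],-8.2],
    [0,[0,0,-10],-8.2],
    [0,[0,0,-10],-8.2],
    [0,[0,0,-10],-8.2],
    [0,[0,0,-10],-8.2],
    [0,[0,0,-10],-8.2],
    [0,[0,0,-10],-8.2],
  ],
)

```text
time: 0.9
tool_pos: [0.2256, -0.5014, 0.2992]
ee_rot: [-3.141, -0.001, 1.574]
wrist_force: [-0.2, -0.7, 0.2]
width: 0.0939
finger_force: 0.0
```

Call:
carry_out(
  increments=[
    [0,[32,14,0],0],
    [0,[32,14,0],0],
    [0,[32,14,0],0],
    [0,[32,14,0],0],
    [0,[32,14,0],0],
    [0,[32,14,0],0],
    [0,[32,14,0],0],
    [0,[32,14,0],0],
  ],
)

```text
time: 1.7
tool_pos: [0.3386, -0.2444, 0.299]
ee_rot: [-3.141, -0.0, 1.567]
wrist_force: [0.0, 0.2, 0.1]
width: 0.0941
finger_force: 0.0
```

Call:
carry_out(
  increments=[
    [0,[32,14,0],0],
    [0,[32,14,0],0],
    [0,[32,14,0],0],
    [0,[32,14,0],0],
    [0,[32,14,0],0],
    [0,[32,14,0],0],
    [0,[32,14,0],0],
    [0,[32,14,0],0],
  ],
)

```text
time: 2.5
tool_pos: [0.4514, 0.0112, 0.299]
ee_rot: [-3.141, 0.0, 1.568]
wrist_force: [0.8, -0.7, -0.3]
width: 0.094
finger_force: 0.0
```

Call:
carry_out(
  increments=[
    [0,[31,13,0],0],
    [0,[31,13,0],0],
    [0,[31,13,0],0],
    [0,[31,13,0],0],
    [0,[31,13,0],0],
    [0,[31,13,0],0],
    [0,[31,13,0],0],
    [0,[0,0,0],0],
  ],
)

```text
time: 3.3
tool_pos: [0.5432, 0.2296, 0.297]
ee_rot: [-3.138, -0.0, 1.572]
wrist_force: [-0.5, 0.8, -0.3]
width: 0.0942
finger_force: 0.0
```

```bash
python3 - <<'E'
from h import *
plan([.555,.260,.114],1.561)
cv2.imwrite('pics/w1.png',robot.snapshot('wrist')); c=robot.get_calibration('wrist'); print(c, proj(c,[.555,.26,.132]))
E
```

```text
t 3.3 tcp [0.5432 0.2296 0.297 ] rot [-3.1383e+00 -1.0000e-04  1.5719e+00] tool shift mm [ 30.4  12.4 183. ] ('twist deg', np.float64(0.6))
{'vfov': 59.65424921306336, 'cx': 322.6555590349385, 'cy': 242.0403916083748, 'T': array([[ 0.99999387, -0.00146801, -0.00318017,  0.54314002],
       [-0.00220218, -0.96954202, -0.24491513,  0.29810005],
       [-0.00272377,  0.24492063, -0.96953931,  0.46313215],
       [ 0.        ,  0.        ,  0.        ,  1.        ]])} [338.93360282 186.0571309 ]
```

View pics/w1.png

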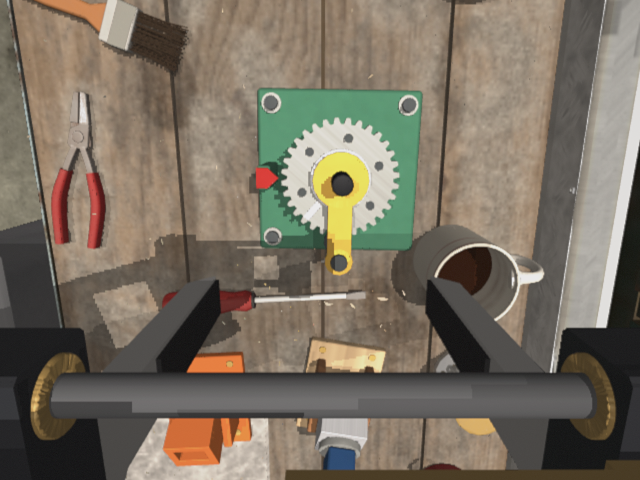

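The wrist view shows the knob at (342,184), 3 px from the prediction. The white line points to about (310,212). I'll go down and grip the knob.

Call:
carry_out(
  increments=[
    [0,[11,5,20],0],
    [0,[11,5,25],0],
    [0,[10,4,30],0],
    [0,[0,0,30],0],
    [0,[0,0,30],0],
    [0,[0,0,30],0],
    [0,[0,0,18],0],
    [0,[0,0,0],0],
  ],
)

```text
time: 4.15
tool_pos: [0.5545, 0.2563, 0.1126]
ee_rot: [-3.134, 0.003, 1.567]
wrist_force: [1.1, -0.0, 0.2]
width: 0.0939
finger_force: 0.0
```

Call:
carry_out(
  increments=[
    [220,[0,0,0],0],
    [220,[0,0,0],0],
    [220,[0,0,0],0],
    [220,[0,0,0],0],
    [220,[0,0,0],0],
    [220,[0,0,0],0],
    [220,[0,0,0],0],
    [220,[0,0,0],0],
  ],
)

```text
time: 4.95
tool_pos: [0.557, 0.2584, 0.1164]
ee_rot: [-3.142, 0.0, 1.568]
wrist_force: [0.6, -0.2, 0.2]
width: 0.0334
finger_force: 0.0
```

Call:
carry_out(
  increments=[
    [220,[0,0,0],0],
    [220,[0,0,0],0],
    [220,[0,0,0],0],
    [220,[0,0,0],0],
  ],
)

```text
time: 5.35
tool_pos: [0.5572, 0.2585, 0.1164]
ee_rot: [3.141, -0.0, 1.568]
wrist_force: [1.3, 0.2, 0.3]
width: 0.0171
finger_force: 30.0
```

Call:
carry_out(
  increments=[
    [220,[-0.6,-9.7,0],-7.5],
    [220,[-0.6,-9.7,0],-7.5],
    [220,[-0.6,-9.7,0],-7.5],
    [220,[-0.6,-9.7,0],-7.5],
    [220,[-0.6,-9.7,0],-7.5],
    [220,[-0.6,-9.7,0],-7.5],
  ],
)

```text
time: 5.95
tool_pos: [0.5063, 0.2366, 0.1164]
ee_rot: [3.138, 0.004, 2.359]
wrist_force: [8.2, -0.1, -3.4]
width: 0.0173
finger_force: 30.0
```

Call:
carry_out(
  increments=[
    [220,[-0.6,-9.7,0],-7.5],
    [220,[-0.6,-9.7,0],-7.5],
    [220,[-0.6,-9.7,0],-7.5],
    [220,[-0.6,-9.7,0],-7.5],
    [220,[-0.6,-9.7,0],-7.5],
    [220,[-0.6,-9.7,0],-7.5],
    [220,[0,0,0],0],
  ],
)

```text
time: 6.65
tool_pos: [0.487, 0.1838, 0.1165]
ee_rot: [3.141, 0.011, 3.139]
wrist_force: [14.5, 1.1, -8.9]
width: 0.0176
finger_force: 30.0
```

Call:
carry_out(
  increments=[
    [90,[0,0,0],0],
    [90,[0,0,0],0],
    [90,[0,0,0],0],
    [90,[0,0,0],0],
    [90,[0,0,0],0],
    [90,[0,0,-15],0],
    [60,[0,0,-30],0],
    [0,[0,0,-40],0],
  ],
)

```text
time: 7.45
tool_pos: [0.4807, 0.1843, 0.2001]
ee_rot: [-3.14, -0.005, 3.139]
wrist_force: [1.1, -0.4, -0.3]
width: 0.0735
finger_force: 0.0
```

Call:
carry_out(
  increments=[
    [0,[0,0,-40],0],
    [0,[0,0,-40],0],
    [0,[0,0,-20],8],
    [0,[0,0,0],8],
    [0,[0,0,0],8],
    [0,[0,0,0],8],
    [0,[0,0,0],8],
    [0,[0,0,0],8],
  ],
)

```text
time: 8.25
tool_pos: [0.482, 0.1847, 0.3015]
ee_rot: [-3.141, 0.0, 2.295]
wrist_force: [-0.3, -0.3, 1.0]
width: 0.0941
finger_force: 0.0
```

```bash
python3 - <<'E'
from h import *
plan([.555,-.03,.3],1.41)
cv2.imwrite('pics/top1.png',robot.snapshot('top')); cv2.imwrite('pics/w2.png',robot.snapshot('wrist')) 
E
```

```text
t 8.25 tcp [0.482  0.1847 0.3015] rot [-3.1415  0.      2.2952] tool shift mm [-209.2  -87.6    1.5] ('twist deg', np.float64(50.7))
```

Call:
carry_out(
  increments=[
    [0,[0,0,0],8.5],
    [0,[0,0,0],8.5],
    [0,[0,0,0],8.5],
    [0,[0,0,0],8.5],
    [0,[0,0,0],8.5],
    [0,[0,0,0],8.2],
  ],
)

```text
time: 8.95
tool_pos: [0.4821, 0.1847, 0.3014]
ee_rot: [-3.141, 0.0, 1.414]
wrist_force: [-0.7, -0.7, 0.2]
width: 0.0942
finger_force: 0.0
```

Call:
carry_out(
  increments=[
    [0,[-28,15,0],0],
    [0,[-28,15,0],0],
    [0,[-28,15,0],0],
    [0,[-28,15,0],0],
    [0,[-28,15,0],0],
    [0,[-28,15,0],0],
    [0,[-28,15,0],0],
    [0,[-4,1,0],0],
  ],
)

```text
time: 9.75
tool_pos: [0.5566, -0.0323, 0.3006]
ee_rot: [-3.141, 0.001, 1.415]
wrist_force: [-0.0, 0.1, -0.1]
width: 0.0939
finger_force: 0.0
```

```bash
python3 - <<'E'
from h import *
plan([.5553,-.030,.1107],1.41)
c=robot.get_calibration('wrist'); w=robot.snapshot('wrist'); cv2.imwrite('pics/w3.png',w)
m=np.array([.5579,-.0142,.088]); d=np.array([.160,.987,0]);a=np.array([-.5*d[0],-.5*d[1],.866]); y=np.array([-d[1],d[0],0]); x=np.cross(y,a)
for s in[(1,1),(1,-1),(-1,-1),(-1,1)]: print(s,proj(c,m+a*.048+x*.018*s[0]+y*.014*s[1]).round(1))
print('spot',proj(c,m+a*.048-x*.013).round(1))
np.savez('w3.npz',T=c['T'])
t=cv2.imread('pics/top1.png')[205:300,205:305]
o=np.zeros((480,800,3),np.uint8); o[:480,:480]=cv2.resize(w[120:360,200:440],(480,480),interpolation=cv2.INTER_CUBIC); o[:300,484:800]=cv2.resize(t,(316,300),interpolation=cv2.INTER_CUBIC)
cv2.imwrite('pics/c3.png',o)
E
```

```text
t 9.75 tcp [ 0.5566 -0.0323  0.3006] rot [-3.1406e+00  1.2000e-03  1.4149e+00] tool shift mm [  2.3  -1.5 189.9] ('twist deg', np.float64(0.3))
(1, 1) [303.4 215. ]
(1, -1) [338.7 215.1]
(-1, -1) [337.4 247.2]
(-1, 1) [304.6 247.1]
spot [321. 243.]
```

View pics/c3.png

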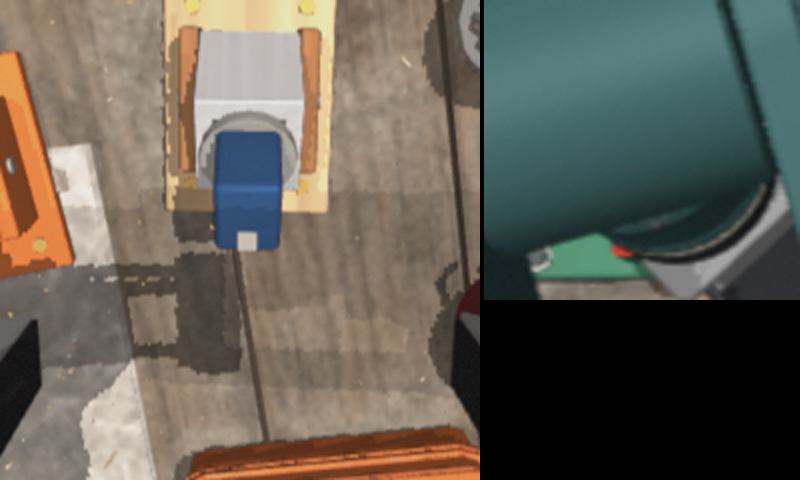

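The head's top face has corners at roughly (307.5,215), (341,215), (340,243.5) and (308,244.5), about 2 mm to the tool's +y of the prediction. I'll go down and grip it.

Call:
carry_out(
  increments=[
    [0,[3,1,20],0.3],
    [0,[0,0,30],0],
    [0,[0,0,35],0],
    [0,[0,0,35],0],
    [0,[0,0,30],0],
    [0,[0,0,25],0],
    [0,[0,0,14],0],
    [0,[0,0,0],0],
  ],
)

```text
time: 10.6
tool_pos: [0.5559, -0.0254, 0.1103]
ee_rot: [-3.137, -0.0, 1.413]
wrist_force: [-0.8, -0.3, -0.4]
width: 0.0938
finger_force: 0.0
```

Call:
carry_out(
  increments=[
    [220,[0,0,0],0],
    [220,[0,0,0],0],
    [220,[0,0,0],0],
    [220,[0,0,0],0],
    [220,[0,0,0],0],
    [220,[0,0,0],0],
    [220,[0,0,0],0],
    [220,[0,0,0],0],
  ],
)

```text
time: 11.4
tool_pos: [0.5575, -0.0266, 0.1124]
ee_rot: [-3.141, 0.0, 1.411]
wrist_force: [0.3, 0.0, -0.1]
width: 0.0335
finger_force: 0.0
```

Call:
carry_out(
  increments=[
    [220,[0,0,0],0],
    [220,[0,0,0],0],
    [220,[0,0,0],0],
    [220,[0,0,0],0],
  ],
)

```text
time: 11.8
tool_pos: [0.5576, -0.0267, 0.1124]
ee_rot: [3.141, 0.0, 1.411]
wrist_force: [0.4, -0.1, -1.2]
width: 0.0277
finger_force: 30.0
```

Call:
carry_out(
  increments=[
    [220,[-1.5,0,-2.6],0],
    [220,[-3,0,-5.2],0],
    [220,[-3.5,0,-6.1],0],
    [220,[-3.5,0,-6.1],0],
    [220,[-3.5,0,-6.1],0],
    [220,[-3.5,0,-6.1],0],
    [220,[-3.5,0,-6.1],0],
    [220,[-3,0,-5.2],0],
  ],
)

```text
time: 12.6
tool_pos: [0.5536, -0.0516, 0.1567]
ee_rot: [3.141, 0.0, 1.41]
wrist_force: [-0.4, -0.1, -3.2]
width: 0.0277
finger_force: 30.0
```

Call:
carry_out(
  increments=[
    [220,[-1.5,0,-2.6],0],
    [220,[0,0,0],0],
  ],
)

```text
time: 12.8
tool_pos: [0.5536, -0.053, 0.1592]
ee_rot: [3.141, 0.0, 1.41]
wrist_force: [0.3, 0.9, -2.1]
width: 0.0277
finger_force: 30.0
```

```bash
python3 - <<'E'
from h import *
o=robot.get_obs();print(o['tool_pos'],o['wrist_force'],o['wrist_torque'])
w=robot.snapshot('wrist'); s=robot.snapshot('scene')
cv2.imwrite('pics/c4.png',np.hstack([cv2.resize(w[100:480,130:510],(400,400)),cv2.resize(s[130:280,320:470],(400,400),interpolation=cv2.INTER_CUBIC)]))
E
```

```text
[ 0.55355306 -0.05298457  0.15917159] [ 0.26989123  0.89831196 -2.06849794] [-0.03417071 -0.05817161 -0.0214735 ]
```

View pics/c4.png

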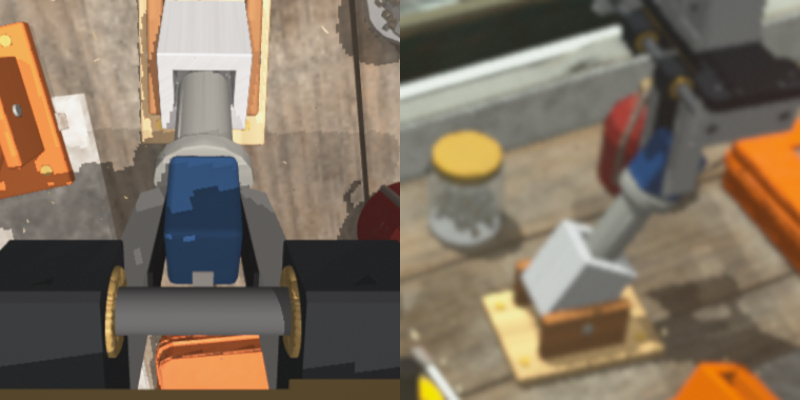

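The shaft has been drawn about 54 mm and is still in line with the socket. I'll draw it a little further, then swing the head upright with the tip bearing on the socket's upper rim.

Call:
carry_out(
  increments=[
    [220,[-2.5,0,-4.5],0],
    [220,[4.4,0,-2.4],0],
    [220,[4.6,0,-2.2],0],
    [220,[4.6,0,-1.9],0],
    [220,[4.7,0,-1.8],0],
    [220,[4.9,0,-1.5],0],
    [220,[4.8,0,-1.2],0],
    [220,[0,0,0],0],
  ],
)

```text
time: 13.7
tool_pos: [0.5574, -0.0287, 0.1749]
ee_rot: [3.141, 0.004, 1.41]
wrist_force: [-1.1, -5.2, -2.0]
width: 0.028
finger_force: 30.0
```

```bash
python3 - <<'E'
from h import *
o=robot.get_obs();print(o['tool_pos'],o['wrist_force'],o['wrist_torque'],o['width'])
w=robot.snapshot('wrist'); s=robot.snapshot('scene')
cv2.imwrite('pics/c5.png',np.hstack([cv2.resize(w[100:480,130:510],(400,400)),cv2.resize(s[130:280,320:470],(400,400),interpolation=cv2.INTER_CUBIC)]))
E
```

```text
[ 0.55738862 -0.02873189  0.17492606] [-1.13623098 -5.21653084 -1.97645131] [-1.33648569  0.18643763  0.02593529] 0.02796137929834954
```

View pics/c5.png

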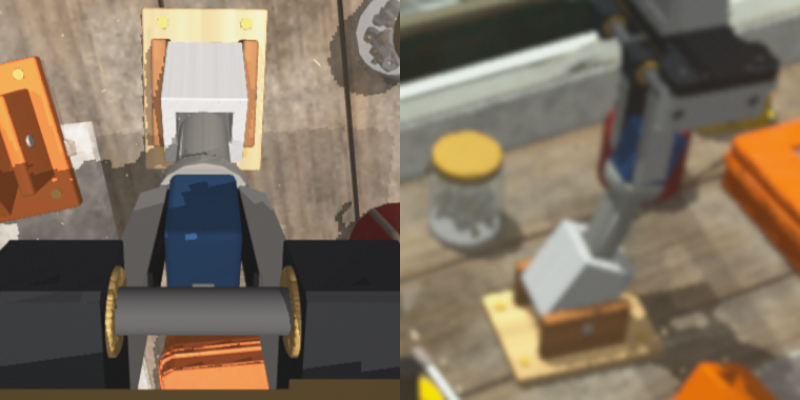

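Call:
carry_out(
  increments=[
    [220,[5,0,-0.9],0],
    [220,[5,0,-0.7],0],
    [220,[5,0,-0.4],0],
    [220,[5,0,-0.1],0],
    [220,[4,0,0],0],
    [220,[0,0,0],0],
  ],
)

```text
time: 14.4
tool_pos: [0.5613, -0.0052, 0.1784]
ee_rot: [3.14, 0.004, 1.41]
wrist_force: [-2.3, -4.5, 2.7]
width: 0.0278
finger_force: 30.0
```

Call:
carry_out(
  increments=[
    [220,[0,0,-6],0],
    [220,[0,0,-12],0],
    [220,[0,0,-12],0],
    [220,[0,0,0],0],
  ],
)

```text
time: 14.8
tool_pos: [0.5628, -0.0031, 0.2096]
ee_rot: [3.136, -0.002, 1.411]
wrist_force: [-0.3, -0.0, -3.0]
width: 0.0276
finger_force: 30.0
```

```bash
python3 - <<'E'
from h import *
o=robot.get_obs();print(o['tool_pos'],o['ee_rot'],o['wrist_force'],o['wrist_torque'],o['width'])
w=robot.snapshot('wrist'); c=robot.get_calibration('wrist'); s=robot.snapshot('scene'); cs=robot.get_calibration('scene')
g=np.array(o['tool_pos'])+[0,0,.005]
M=R.from_euler('xyz',o['ee_rot']).as_matrix()
# shaft frame: x = tool x, z = -tool z
for t in (0,10,20):
    A=M@R.from_euler('x',180,degrees=True).as_matrix()@R.from_euler('y',-t,degrees=True).as_matrix()
    q=lambda p:g+A@(np.array(p)-[0,0,.032])
    print(t,'wrist top corners',[proj(c,q([a*.018,b*.014,.048])).round() for a,b in((1,1),(1,-1),(-1,1),(-1,-1))],'scene tip',proj(cs,q([0,0,-.065])).round(1),'collar',proj(cs,q([0,0,0])).round(1))
cv2.imwrite('pics/c6.png',np.hstack([w[100:480,130:510],cv2.resize(s[130:270,340:480],(380,380),interpolation=cv2.INTER_CUBIC)]))
E
```

```text
[ 0.56275283 -0.00306483  0.20961573] [ 3.13578337e+00 -1.76612276e-03  1.41147452e+00] [-0.31451649 -0.00582569 -2.97730953] [-0.04733407 -0.14224161  0.05463747] 0.02763994570452127
0 wrist top corners [array([286., 285.]), array([363., 284.]), array([288., 373.]), array([361., 373.])] scene tip [392.3 211.1] collar [396.5 184.9]
10 wrist top corners [array([285., 295.]), array([364., 295.]), array([289., 374.]), array([360., 374.])] scene tip [384.2 212.1] collar [393.7 185.2]
20 wrist top corners [array([285., 307.]), array([364., 307.]), array([290., 373.]), array([359., 373.])] scene tip [376.5 212. ] collar [391.  185.1]
```

View pics/c6.png

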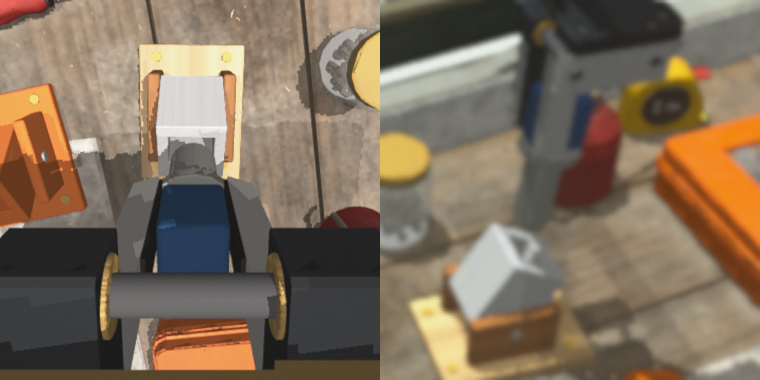

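```bash
python3 - <<'E'
from h import *
p=cv2.imread('pics/c6.png')
for y in range(130,275,3): 
    r=p[y,:380].astype(int); b=np.where((r[130:260,0]-r[130:260,2]>50))[0]+130
    print(y+100,r[188:196].mean(0).round().astype(int),(b.min()+130,b.max()+130) if len(b) else '')
o=robot.get_obs(); c=robot.get_calibration('wrist')
g=np.array(o['tool_pos'])+[0,0,.005]; M=R.from_euler('xyz',o['ee_rot']).as_matrix()
for h in(.026,.032,.038):
  for t in (-5,0,5,10):
    A=M@R.from_euler('x',180,degrees=True).as_matrix()@R.from_euler('y',-t,degrees=True).as_matrix()
    q=lambda p:proj(c,g+A@(np.array(p)-[0,0,h]))[1].round()
    print(h,t,'top far',q([.018,0,.048]),'bottom far',q([.018,0,.008]),'collar far',q([.022,0,.008]),q([.022,0,0]),'tip far',q([.0115,0,-.065]),'R14 at -58',q([.014,0,-.058]))
E
```

```text
230 [228 231 234] 
233 [226 228 231] 
236 [218 221 224] 
239 [189 192 197] 
242 [166 169 174] 
245 [ 92  97 100] 
248 [ 93  98 101] 
251 [ 94  99 101] 
254 [ 94  99 101] 
257 [ 94 100 102] 
260 [ 95 100 102] 
263 [ 96 100 103] 
266 [74 78 80] 
269 [ 93  98 100] 
272 [ 95  99 102] 
275 [108 115 117] 
278 [103 109 112] 
281 [101 106 108] 
284 [82 76 73] 
287 [63 45 30] 
290 [64 45 30] 
293 [64 46 31] 
296 [64 45 31] 
299 [64 46 31] 
302 [64 46 32] 
305 [65 47 32] 
308 [66 47 32] 
311 [65 46 32] 
314 [65 46 31] 
317 [65 46 32] 
320 [65 46 32] 
323 [69 48 33] (np.int64(293), np.int64(305))
326 [79 56 37] (np.int64(288), np.int64(304))
329 [86 60 39] 
332 [88 61 40] 
335 [90 61 40] 
338 [89 62 41] 
341 [89 61 40] 
344 [89 61 40] 
347 [89 61 41] 
350 [89 61 40] 
353 [89 61 41] 
356 [89 61 40] 
359 [89 61 40] 
362 [88 62 41] 
365 [89 61 41] 
368 [89 61 40] 
371 [83 58 40] 
374 [53 53 54] 
0.026 -5 top far 283.0 bottom far 260.0 collar far 252.0 248.0 tip far 247.0 R14 at -58 245.0
0.026 0 top far 290.0 bottom far 258.0 collar far 249.0 245.0 tip far 235.0 R14 at -58 233.0
0.026 5 top far 29
[... 216 characters left out ...]
far 249.0 246.0 tip far 245.0 R14 at -58 243.0
0.032 0 top far 284.0 bottom far 254.0 collar far 246.0 241.0 tip far 233.0 R14 at -58 231.0
0.032 5 top far 289.0 bottom far 251.0 collar far 242.0 237.0 tip far 220.0 R14 at -58 219.0
0.032 10 top far 295.0 bottom far 248.0 collar far 240.0 233.0 tip far 207.0 R14 at -58 207.0
0.038 -5 top far 275.0 bottom far 255.0 collar far 247.0 244.0 tip far 244.0 R14 at -58 242.0
0.038 0 top far 278.0 bottom far 251.0 collar far 242.0 238.0 tip far 231.0 R14 at -58 229.0
0.038 5 top far 282.0 bottom far 246.0 collar far 238.0 233.0 tip far 217.0 R14 at -58 216.0
0.038 10 top far 286.0 bottom far 242.0 collar far 234.0 228.0 tip far 204.0 R14 at -58 204.0
```

```bash
cat > fit.py <<'E'
from h import *
from scipy.optimize import least_squares
def frame(o,e,h,t,f=0):
    M=R.from_euler('xyz',o['ee_rot']).as_matrix()
    A=M@R.from_euler('x',180,degrees=True).as_matrix()@R.from_euler('y',-t,degrees=True).as_matrix()
    g=np.array(o['tool_pos'])+M@[0,0,-.005]
    return g-A@np.array([e,0,h]),A   # shaft origin: grasp point is at (e,0,h) in shaft
def fit(o,c,vs,sc=None):
    pts=[[.018,0,.048],[.018,0,.008],[.022,0,.008],[.022,0,0]]
    def r(p):
        O,A=frame(o,*p); q=lambda x:proj(c,O+A@np.array(x))[1]
        tip=max(q([.0115,0,-.065]),q([.014,0,-.058])) if 0 else min(q([.0115,0,-.065]),q([.014,0,-.058]))
        return [q(a)-v for a,v in zip(pts,vs[:4])]+[tip-vs[4]]
    r2=lambda p: r([p[0]/1e3,p[1]/1e3,p[2]])
    s=least_squares(r2,[0,32,5]); return s.x,s.fun
E
python3 - <<'E'
from fit import *
o=robot.get_obs(); c=robot.get_calibration('wrist'); cs=robot.get_calibration('scene')
p,f=fit(o,c,[326,285,275,266,244]); print(p.round(1),f.round(1))
O,A=frame(o,p[0]/1e3,p[1]/1e3,p[2])
print('tip',O+A@[0,0,-.065],'scene tip',proj(cs,O+A@[0,0,-.065]),'collar',proj(cs,O),'meas (396,212) (403,186)')
E
```

```text
[15.5 31.8  4.6] [ 0.6 -2.5 -0.4  2.   0.3]
tip [ 0.56063885 -0.01076715  0.11441601] scene tip [396.24297436 212.05059593] collar [403.20300988 185.45266871] meas (396,212) (403,186)
```

```bash
cat > gear.py <<'E'
from h import *
S=np.array([.5555,.2605]); Y=-.0097
def gear(n='top',im=None,c=None):
    if im is None: im=robot.snapshot(n); c=robot.get_calibration(n)
    A=np.arange(-180,180,2); V=[]
    for a in A:
        th=np.pi+Y+np.radians(a)
        P=[proj(c,[S[0]+r*np.cos(th),S[1]+r*np.sin(th),.077]) for r in np.arange(.031,.046,.002)]
        m=cv2.remap(im,np.float32([P]).reshape(1,-1,2),None,cv2.INTER_LINEAR)[0].astype(float)
        V.append(m.min(1).mean())
    return A,np.array(V),im,c
E
python3 - <<'E'
from gear import *
A,V,im,c=gear(); cv2.imwrite('pics/top2.png',im)
k=np.argsort(V)[::-1][:10]; print('top',[(A[i],V[i].round()) for i in k], V.mean())
hs=cv2.cvtColor(im,cv2.COLOR_BGR2HSV); m=cv2.inRange(hs,(22,150,120),(35,255,255)); m[:205]=0;m[300:]=0;m[:,:205]=0;m[:,310:]=0
ys,xs=np.nonzero(m); print('yellow',len(xs),xs.min(),xs.max(),ys.min(),ys.max())
print('plate pred',[proj(c,[S[0]-.074*np.sin(t),S[1]-.074+.074*np.cos(t),.094]).round() for t in(1.3,1.57)],'hinge',proj(c,[S[0],S[1]-.074,.094]))
w=cv2.imread('pics/w1.png'); T=np.array([[ 0.99999387,-0.00146801,-0.00318017,0.54314002],[-0.00220218,-0.96954202,-0.24491513,0.29810005],[-0.00272377,0.24492063,-0.96953931,0.46313215],[0,0,0,1]])
cw=dict(vfov=59.65424921306336,cx=322.6555590349385,cy=242.0403916083748,T=T)
import gear as g; g.S=np.array([.557,.261])
A,V,_,_=gear('w',w,cw); k=np.argsort(V)[::-1][:10]; print('w1',[(A[i],V[i].round()) for i in k],V.mean())
plan([.555,.26,.21])
E
```

```text
top [(np.int64(50), np.float64(210.0)), (np.int64(48), np.float64(209.0)), (np.int64(52), np.float64(207.0)), (np.int64(46), np.float64(204.0)), (np.int64(54), np.float64(202.0)), (np.int64(44), np.float64(200.0)), (np.int64(38), np.float64(199.0)), (np.int64(60), np.float64(199.0)), (np.int64(58), np.float64(199.0)), (np.int64(40), np.float64(199.0))] 189.18125
yellow 689 280 305 239 295
plate pred [array([280., 282.]), array([290., 283.])] hinge [289.593171   244.34729114]
w1 [(np.int64(52), np.float64(234.0)), (np.int64(50), np.float64(234.0)), (np.int64(48), np.float64(232.0)), (np.int64(54), np.float64(230.0)), (np.int64(46), np.float64(212.0)), (np.int64(-24), np.float64(210.0)), (np.int64(-56), np.float64(210.0)), (np.int64(-26), np.float64(210.0)), (np.int64(-54), np.float64(209.0)), (np.int64(-32), np.float64(209.0))] 183.90694444444443
t 14.95 tcp [ 0.5613 -0.0034  0.2063] rot [ 3.1413e+00 -6.0000e-04  1.4112e+00] tool shift mm [259.  -48.   -3.5]
```

The gear reads 50.5° and the cover is at about 90°. In the hand the shaft is tilted about 4.6° and sits 15 mm off-centre in the jaws. I'll carry it over the hub with a 31° turn.

Call:
carry_out(
  increments=[
    [220,[0,0,-10],7.8],
    [220,[0,0,-10],7.8],
    [220,[0,0,-10],7.7],
    [220,[0,0,0],7.7],
    [220,[20,-17,0],0],
    [220,[24,-20,0],0],
    [220,[24,-20,0],0],
    [220,[24,-20,0],0],
  ],
)

```text
time: 15.75
tool_pos: [0.5613, 0.1173, 0.2353]
ee_rot: [-3.14, 0.001, 0.869]
wrist_force: [0.4, 0.2, -2.5]
width: 0.0276
finger_force: 30.0
```

Call:
carry_out(
  increments=[
    [220,[24,-20,0],0],
    [220,[24,-20,0],0],
    [220,[24,-20,0],0],
    [220,[24,-20,0],0],
    [220,[18,-16,0],0],
    [220,[0,0,0],0],
    [220,[0,0,0],0],
  ],
)

```text
time: 16.45
tool_pos: [0.5615, 0.2653, 0.2351]
ee_rot: [-3.141, 0.002, 0.871]
wrist_force: [-0.4, 0.3, -3.1]
width: 0.0281
finger_force: 30.0
```

```bash
python3 - <<'E'
from h import *
plan([.5615,.2662,.195],.871)
w=robot.snapshot('wrist'); c=robot.get_calibration('wrist'); s=robot.snapshot('scene'); cs=robot.get_calibration('scene')
print('hub px scene',proj(cs,[.5565,.2603,.085]),'wrist',proj(c,[.5565,.2603,.085]))
u0,v0=proj(cs,[.5565,.2603,.11]).astype(int)
cv2.imwrite('pics/w7.png',w); cv2.imwrite('pics/s7.png',s); print(u0,v0)
cv2.imwrite('pics/c7.png',np.hstack([w[100:480,130:510],cv2.resize(s[v0-60:v0+60,u0-60:u0+60],(400,380),interpolation=cv2.INTER_CUBIC)]))
E
```

```text
t 16.45 tcp [0.5615 0.2653 0.2351] rot [-3.1412e+00  2.0000e-03  8.7070e-01] tool shift mm [ 0.7 -0.6 40.1] ('twist deg', np.float64(-0.0))
hub px scene [266.61790944 268.46666931] wrist [321.1098614  238.48819835]
265 259
```

View pics/c7.png

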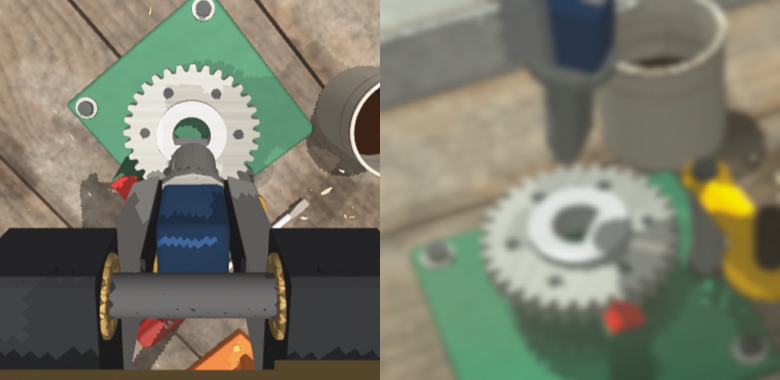

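```bash
python3 - <<'E'
from fit import *
from gear import gear
import gear as G
o=robot.get_obs(); c=robot.get_calibration('wrist'); cs=robot.get_calibration('scene')
print('hub scene',atz(cs,265,270,.085),'hub wrist',atz(c,321.5,234.5,.085))
# hub ellipse by thresholds
for n,cc,p in(('w',c,'pics/w7.png'),('s',cs,'pics/s7.png')):
    im=cv2.imread(p); b=im.min(2)
    u,v=proj(cc,[.5565,.2603,.085]).astype(int)
    r=45 if n=='w' else 22
    print(n,u,v); sub=b[v-r:v+r+1,u]; print('col',list(sub[::2 if n=='w' else 1])); print('row',list(b[v-(15 if n=='w' else 0),u-r:u+r+1][::2 if n=='w' else 1]))
for nm,p in (('now',None),):
    O,A=frame(o,.0155,.0318,4.6); t=O+A@[0,0,-.065]
    print('tip',t,'scene px',proj(cs,t),'meas 261.1,250.2')
w=cv2.imread('pics/w7.png')
print([ (v,int(w[v,318:326].mean())) for v in range(225,335,2)])
E
```

```text
hub scene [0.5543282  0.26418792 0.085     ] hub wrist [0.55896993 0.26214834 0.085     ]
w 320 238
col [np.uint8(196), np.uint8(194), np.uint8(195), np.uint8(173), np.uint8(212), np.uint8(236), np.uint8(237), np.uint8(240), np.uint8(238), np.uint8(238), np.uint8(237), np.uint8(238), np.uint8(136), np.uint8(53), np.uint8(55), np.uint8(54), np.uint8(72), np.uint8(91), np.uint8(91), np.uint8(90), np.uint8(90), np.uint8(90), np.uint8(91), np.uint8(122), np.uint8(125), np.uint8(106), np.uint8(99), np.uint8(99), np.uint8(100), np.uint8(99), np.uint8(100), np.uint8(100), np.uint8(100), np.uint8(100), np.uint8(101), np.uint8(102), np.uint8(102), np.uint8(91), np.uint8(96), np.uint8(103), np.uint8(129), np.uint8(189), np.uint8(180), np.uint8(175), np.uint8(171), np.uint8(163)]
row [np.uint8(218), np.uint8(218), np.uint8(218), np.uint8(218), np.uint8(218), np.uint8(218), np.uint8(216), np.uint8(242), np.uint8(241), np.uint8(234), np.uint8(234), np.uint8(234), np.uint8(234), np.uint8(235), np.uint8(235), np.uint8(236), np.uint8(158), np.uint8(54), np.uint8(53), np.uint8(53), np.uint8(56), np.u
[... 1753 characters left out ...]
8 0.14296295] scene px [264.8097107  245.82395944] meas 261.1,250.2
[(225, 79), (227, 99), (229, 115), (231, 115), (233, 115), (235, 114), (237, 115), (239, 124), (241, 127), (243, 107), (245, 102), (247, 103), (249, 103), (251, 103), (253, 104), (255, 104), (257, 104), (259, 104), (261, 105), (263, 105), (265, 104), (267, 98), (269, 102), (271, 108), (273, 138), (275, 196), (277, 188), (279, 182), (281, 179), (283, 168), (285, 68), (287, 61), (289, 62), (291, 62), (293, 62), (295, 63), (297, 62), (299, 62), (301, 64), (303, 64), (305, 64), (307, 64), (309, 65), (311, 64), (313, 60), (315, 54), (317, 48), (319, 47), (321, 47), (323, 49), (325, 54), (327, 59), (329, 61), (331, 62), (333, 63)]
```

```bash
python3 - <<'E'
from fit import *
o=robot.get_obs(); cs=robot.get_calibration('scene'); s=cv2.imread('pics/s7.png')
O,A=frame(o,.0155,.0318,4.6)
for z in(0,-.02,-.04,-.065): print(z,proj(cs,O+A@[0,0,z]).round(1))
for v in(225,232,238,243,247): print(v,'u245..',list(s[v,245:285].mean(1).astype(int)))
E
```

```text
0 [264.4 218.7]
-0.02 [264.5 227.4]
-0.04 [264.6 235.8]
-0.065 [264.8 245.8]
225 u245.. [np.int64(158), np.int64(159), np.int64(160), np.int64(160), np.int64(157), np.int64(153), np.int64(144), np.int64(129), np.int64(110), np.int64(94), np.int64(86), np.int64(86), np.int64(86), np.int64(88), np.int64(89), np.int64(91), np.int64(92), np.int64(93), np.int64(92), np.int64(91), np.int64(90), np.int64(87), np.int64(86), np.int64(86), np.int64(88), np.int64(89), np.int64(92), np.int64(95), np.int64(101), np.int64(105), np.int64(106), np.int64(107), np.int64(108), np.int64(108), np.int64(109), np.int64(109), np.int64(109), np.int64(109), np.int64(110), np.int64(110)]
232 u245.. [np.int64(158), np.int64(155), np.int64(151), np.int64(150), np.int64(151), np.int64(152), np.int64(153), np.int64(151), np.int64(140), np.int64(120), np.int64(99), np.int64(86), np.int64(84), np.int64(83), np.int64(83), np.int64(84), np.int64(83), np.int64(82), np.int64(80), np.int64(76), np.int64(74), np.int64(74), np.int64(78), np.int64(93), np.int64(114), np.int64(125), np.int64(122), np.int64(116), np.int64(114
[... 1272 characters left out ...]
(108), np.int64(108), np.int64(108), np.int64(109), np.int64(109), np.int64(109), np.int64(110)]
247 u245.. [np.int64(155), np.int64(155), np.int64(156), np.int64(156), np.int64(157), np.int64(157), np.int64(156), np.int64(153), np.int64(150), np.int64(146), np.int64(137), np.int64(119), np.int64(99), np.int64(89), np.int64(87), np.int64(87), np.int64(86), np.int64(85), np.int64(85), np.int64(91), np.int64(104), np.int64(114), np.int64(116), np.int64(112), np.int64(111), np.int64(111), np.int64(112), np.int64(111), np.int64(111), np.int64(111), np.int64(110), np.int64(109), np.int64(109), np.int64(108), np.int64(108), np.int64(109), np.int64(109), np.int64(110), np.int64(109), np.int64(110)]
```

Two cameras agree that the tip must move about +3 mm in tool x and −1.5 mm in tool y. I'll correct by that and lower it carefully.

Call:
carry_out(
  increments=[
    [220,[3,-1.5,10],0],
    [220,[0,0,20],0],
    [220,[0,0,15],0],
    [220,[0,0,8],0],
    [220,[0,0,5],0],
    [220,[0,0,3],0],
    [220,[0,0,3],0],
    [220,[0,0,0],0],
  ],
)

```text
time: 17.35
tool_pos: [0.5628, 0.2685, 0.1724]
ee_rot: [3.141, -0.0, 0.87]
wrist_force: [0.2, 0.3, -2.7]
width: 0.0278
finger_force: 30.0
```

Call:
carry_out(
  increments=[
    [220,[0.3,0,3],0],
    [220,[0.3,0,3],0],
    [220,[0.3,0,3],0],
    [220,[0,0,0],0],
  ],
)

```text
time: 17.75
tool_pos: [0.5631, 0.2689, 0.1624]
ee_rot: [-3.141, 0.001, 0.87]
wrist_force: [-0.7, -1.2, -4.5]
width: 0.0275
finger_force: 30.0
```

Call:
carry_out(
  increments=[
    [220,[0.3,0,3],0],
    [220,[0.3,0,3],0],
    [220,[0.3,0,3],0],
    [220,[0,0,0],0],
  ],
)

```text
time: 18.15
tool_pos: [0.5634, 0.2691, 0.1533]
ee_rot: [-3.141, 0.002, 0.869]
wrist_force: [-2.2, -3.3, -2.4]
width: 0.0275
finger_force: 30.0
```

Call:
carry_out(
  increments=[
    [220,[-0.3,0,3],0],
    [220,[-0.3,0,4],0],
    [220,[-0.3,0,4],0],
    [220,[-0.3,0,4],0],
    [220,[-0.3,0,4],0],
    [220,[0,0,0],0],
  ],
)

```text
time: 18.75
tool_pos: [0.5633, 0.2693, 0.134]
ee_rot: [-3.141, -0.001, 0.87]
wrist_force: [1.0, -0.6, -5.0]
width: 0.0278
finger_force: 30.0
```

Call:
carry_out(
  increments=[
    [220,[-0.3,0,4],0],
    [220,[0,0,4],0],
    [220,[0,0,4],0],
    [220,[0,0,4],0],
    [220,[0,0,0],0],
    [220,[0,0,0],0],
  ],
)

```text
time: 19.35
tool_pos: [0.564, 0.2698, 0.1196]
ee_rot: [3.141, -0.005, 0.87]
wrist_force: [4.0, 4.6, -1.8]
width: 0.0276
finger_force: 30.0
```

Call:
carry_out(
  increments=[
    [110,[0,0,0],0],
    [110,[0,0,0],0],
    [110,[0,0,0],0],
    [110,[0,0,0],0],
    [110,[0,0,0],0],
  ],
)

```text
time: 19.85
tool_pos: [0.5626, 0.2682, 0.1191]
ee_rot: [-3.142, 0.001, 0.87]
wrist_force: [0.1, -0.0, 0.1]
width: 0.0533
finger_force: 0.0
```

```bash
python3 - <<'E'
from h import *
plan([.5575,.262,.112])
w=robot.snapshot('wrist'); s=robot.snapshot('scene'); c=robot.get_calibration('wrist');cs=robot.get_calibration('scene')
cv2.imwrite('pics/w8.png',w); cv2.imwrite('pics/s8.png',s)
for z in (.085,.093,.133,.145): print(z,proj(c,[.5575,.262,z]).round(),proj(cs,[.5575,.262,z]).round())
cv2.imwrite('pics/c8.png',np.hstack([w[100:480,130:510],cv2.resize(s[190:310,205:325],(400,380),interpolation=cv2.INTER_CUBIC)]))
E
```

```text
t 19.85 tcp [0.5626 0.2682 0.1191] rot [-3.1416e+00  5.0000e-04  8.6950e-01] tool shift mm [-8.   0.2  7.1] 
0.085 [323. 295.] [266. 268.]
0.093 [323. 301.] [265. 265.]
0.133 [323. 340.] [263. 250.]
0.145 [323. 355.] [263. 245.]
```

View pics/c8.png

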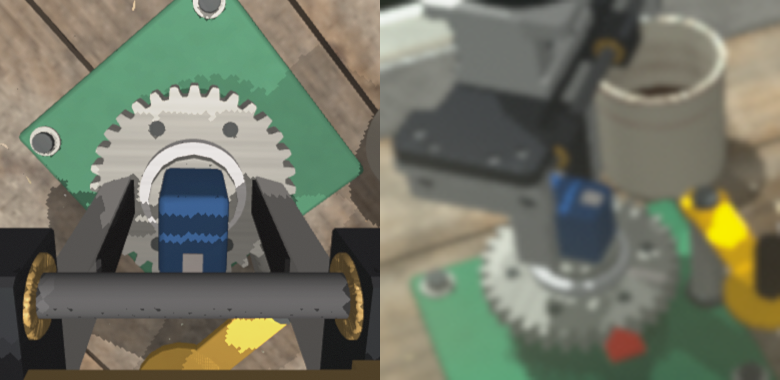

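The shaft now stands in the hub with its collar close to the hub face. I'll check numerically whether it is fully home.

```bash
python3 - <<'E'
from h import *
w=cv2.imread('pics/w8.png'); c=robot.get_calibration('wrist')
x=np.array([np.cos(.87),np.sin(.87),0]); H=np.array([.5575,.262,.085])
for dz in(0,.005,.01):
  q=lambda a,z:proj(c,H+x*a+[0,0,z+dz])[1].round(1)
  print(dz,'top far',q(.018,.048),'bot',q(.018,.008),'collar',q(.022,.008),q(.022,0),'top near',q(-.018,.048),'hub edge',q(.027,-dz))
y=np.array([x[1],-x[0],0])
for dz in(0,.005,.01): print(dz,'width far top',np.diff([proj(c,H+x*.018+y*s+[0,0,.048+dz])[0] for s in(-.014,.014)]), 'near',np.diff([proj(c,H-x*.018+y*s+[0,0,.048+dz])[0] for s in(-.014,.014)]))
print([(v,*w[v,321:327].mean(0).astype(int)) for v in range(236,374,3)])
for v in(300,330,345,360): r=w[v].astype(int); b=np.where(r[:,0]-r[:,2]>20)[0]; b=b[(b>260)&(b<380)]; print(v,b.min(),b.max())
E
```

```text
0 top far 297.4 bot 266.3 collar 258.3 253.8 top near 380.2 hub edge 244.0
0.005 top far 302.3 bot 269.6 collar 261.4 256.6 top near 387.3 hub edge 244.0
0.01 top far 307.6 bot 272.9 collar 264.5 259.5 top near 394.9 hub edge 244.0
0 width far top [72.43107412] near [68.70674834]
0.005 width far top [74.66867532] near [70.7169624]
0.01 width far top [77.04893534] near [72.84835099]
[(236, np.int64(178), np.int64(188), np.int64(193)), (239, np.int64(126), np.int64(130), np.int64(133)), (242, np.int64(182), np.int64(185), np.int64(190)), (245, np.int64(225), np.int64(227), np.int64(230)), (248, np.int64(224), np.int64(226), np.int64(230)), (251, np.int64(229), np.int64(231), np.int64(234)), (254, np.int64(183), np.int64(187), np.int64(192)), (257, np.int64(95), np.int64(100), np.int64(102)), (260, np.int64(180), np.int64(190), np.int64(195)), (263, np.int64(171), np.int64(180), np.int64(186)), (266, np.int64(167), np.int64(177), np.int64(181)), (269, np.int64(76), np.int64(55), np.int64(41)), (272, np.int64(74), np.int64(51), np.int64(33)), (275, np.int64(75), np.int64(52), np.int64(35
[... 946 characters left out ...]
, np.int64(144), np.int64(97), np.int64(60)), (338, np.int64(144), np.int64(96), np.int64(61)), (341, np.int64(91), np.int64(62), np.int64(40)), (344, np.int64(81), np.int64(56), np.int64(37)), (347, np.int64(82), np.int64(56), np.int64(36)), (350, np.int64(82), np.int64(56), np.int64(36)), (353, np.int64(85), np.int64(76), np.int64(75)), (356, np.int64(127), np.int64(132), np.int64(139)), (359, np.int64(126), np.int64(130), np.int64(138)), (362, np.int64(126), np.int64(131), np.int64(139)), (365, np.int64(126), np.int64(131), np.int64(139)), (368, np.int64(126), np.int64(131), np.int64(139)), (371, np.int64(117), np.int64(121), np.int64(129))]
300 289 357
330 289 357
345 289 356
360 289 355
```

Every edge matches the home position: top edge 297, head bottom 268, collar about 256. I'll regrip centred and turn.

Call:
carry_out(
  increments=[
    [110,[-7,0,0],0],
    [110,[0,0,7],0],
    [110,[0,0,0],0],
    [220,[0,0,0],0],
    [220,[0,0,0],0],
    [220,[0,0,0],0],
    [220,[0,0,0],0],
    [220,[0,0,0],0],
  ],
)

```text
time: 20.75
tool_pos: [0.5583, 0.2632, 0.1123]
ee_rot: [3.141, -0.0, 0.87]
wrist_force: [-0.1, -0.2, -0.0]
width: 0.0279
finger_force: 29.9
```

Call:
carry_out(
  increments=[
    [220,[0,0,0],0],
    [220,[0,0,2],0],
    [220,[0,0,0],0],
  ],
)

```text
time: 21.05
tool_pos: [0.5584, 0.2632, 0.1123]
ee_rot: [3.141, -0.001, 0.87]
wrist_force: [-2.3, -1.0, 6.8]
width: 0.0278
finger_force: 29.9
```

Call:
carry_out(
  increments=[
    [220,[0,0,0],5],
    [220,[0,0,0],7],
    [220,[0,0,0],7],
    [220,[0,0,0],7],
    [220,[0,0,0],7],
    [220,[0,0,0],7],
    [220,[0,0,0],6],
    [220,[0,0,0],4],
  ],
)

```text
time: 21.85
tool_pos: [0.5593, 0.2624, 0.1123]
ee_rot: [3.141, -0.003, -0.007]
wrist_force: [-0.7, -3.1, 5.9]
width: 0.0278
finger_force: 29.9
```

```bash
cat > ang.py <<'E'
from gear import *
import gear as g
robot.snapshot('scene')
o=robot.get_obs(); print(o['ee_rot'],o['wrist_force'],o['joint_positions'][5])
for n,S in(('wrist',[.558,.2625]),('top',[.5555,.2605]),('scene',[.5575,.2624])):
    g.S=np.array(S); A,V,im,c=gear(n); cv2.imwrite(f"pics/a_{n}_{o['time']:.2f}.png",im)
    m=(abs(A)<70); k=[i for i in np.argsort(V)[::-1] if m[i]][:7]; print(n,[(int(A[i]),int(V[i])) for i in k],int(V.mean()))
E
python3 ang.py
```

```text
[ 3.14074696 -0.00331183 -0.00854162] [ 0.20929361 -2.51953706  5.87210676] 1.9274791220168812
wrist [(-68, 110), (68, 109), (-66, 104), (66, 103), (4, 102), (0, 102), (-2, 102)] 129
top [(4, 154), (2, 154), (6, 150), (0, 148), (8, 141), (-2, 140), (-68, 138)] 79
scene [(2, 157), (4, 156), (0, 153), (6, 150), (-2, 145), (8, 141), (-4, 138)] 124
```

Call:
carry_out(
  increments=[
    [220,[0,0,0],1.5],
    [220,[0,0,0],1.5],
    [220,[0,0,0],0],
    [220,[0,0,0],0],
  ],
)

```text
time: 22.45
tool_pos: [0.5593, 0.2624, 0.1123]
ee_rot: [3.141, -0.003, -0.056]
wrist_force: [0.2, -2.4, 4.9]
width: 0.0283
finger_force: 29.9
```

```bash
python3 ang.py
```

```text
[ 3.14087778 -0.00345349 -0.05586182] [-1.03259131 -2.63731608  5.45851174] 1.9747901633672356
wrist [(68, 107), (-4, 106), (-6, 106), (0, 103), (2, 103), (-68, 102), (-2, 102)] 130
top [(0, 154), (2, 152), (-2, 150), (4, 146), (-4, 143), (6, 137), (-6, 136)] 79
scene [(0, 157), (-2, 155), (2, 155), (-4, 148), (4, 147), (-6, 139), (6, 139)] 124
```

Line at 0°. I'll release, lift away and check.

Call:
carry_out(
  increments=[
    [150,[0,0,0],0],
    [110,[0,0,0],0],
    [110,[0,0,0],0],
    [110,[0,0,0],0],
    [110,[0,0,0],0],
    [110,[0,0,-6],0],
    [80,[0,0,-15],0],
    [80,[0,0,-25],0],
  ],
)

```text
time: 23.45
tool_pos: [0.5573, 0.2627, 0.1557]
ee_rot: [3.14, 0.003, -0.055]
wrist_force: [-0.4, -0.2, 0.2]
width: 0.0637
finger_force: 0.0
```

Call:
carry_out(
  increments=[
    [80,[0,0,-35],0],
    [80,[0,0,-35],0],
    [80,[0,0,-35],0],
    [80,[-30,0,0],0],
    [80,[-30,0,0],0],
    [80,[-30,0,0],0],
    [80,[-30,0,0],0],
    [80,[0,0,0],0],
  ],
)

```text
time: 24.25
tool_pos: [0.436, 0.2703, 0.2639]
ee_rot: [-3.14, -0.002, -0.053]
wrist_force: [0.2, 0.5, -0.5]
width: 0.0644
finger_force: 0.0
```

```bash
python3 ang.py; python3 - <<'E'
from h import *
o=robot.get_obs(); print(o['time'],o['tool_pos'],o['wrist_force'])
s=robot.snapshot('scene'); c=robot.get_calibration('scene')
# head pixels blue extent vs prediction at home, yaw ~0
hs=cv2.cvtColor(s,cv2.COLOR_BGR2HSV); m=cv2.inRange(hs,(100,110,30),(125,255,255)); m[:200]=0;m[300:]=0;m[:,:220]=0;m[:,310:]=0
ys,xs=np.nonzero(m); print('blue',xs.min(),xs.max(),ys.min(),ys.max(),len(xs))
for dz in(0,.006):
  P=np.array([proj(c,[.5575+a*.018,.2624+b*.014,.085+dz+z]) for a in(-1,1) for b in(-1,1) for z in(.008,.048)]); print(dz,P.min(0).round(1),P.max(0).round(1))
E
```

```text
[-3.13986413 -0.00356944 -0.05392607] [ 0.12341654 -0.01703953  0.48935779] 2.0674555314235086
wrist [(2, 231), (4, 231), (6, 231), (0, 227), (-68, 222), (-66, 221), (-62, 221)] 192
top [(0, 202), (-2, 198), (2, 198), (-68, 195), (-66, 195), (-64, 194), (-62, 193)] 175
scene [(0, 210), (2, 207), (-2, 207), (-68, 201), (-66, 200), (-64, 199), (4, 198)] 167
24.45 [0.43928806 0.26968428 0.261859  ] [-0.75898729 -0.27124408 -0.19070605]
blue 256 270 244 260 131
0 [251.8 241. ] [275.9 275.1]
0.006 [251.4 238.6] [275.7 272.9]
```

```bash
python3 - <<'E'
from h import *
import time
for n,S in(('wrist',[.558,.2625]),('top',[.5555,.2605])):
    robot.snapshot(n); c=robot.get_calibration(n); im=robot.snapshot(n)
    L=[]
    for r in np.arange(.030,.047,.002):
        l=np.arange(-.008,.0081,.0005)
        P=np.float32([proj(c,[S[0]-r,S[1]+a,.077]) for a in l]).reshape(1,-1,2)
        v=cv2.remap(im,P,None,cv2.INTER_LINEAR)[0].astype(float).min(1); wt=np.clip(v-v.max()+18,0,None); L.append((r,(wt*l).sum()/wt.sum()))
    L=np.array(L); k=np.polyfit(L[:,0],L[:,1],1); print(n,'offsets mm',(L[:,1]*1e3).round(1),'slope deg (neg=+gear)',np.degrees(k[0]))
    b=im.astype(int); m=(b[:,:,2]>130)&(b[:,:,1]<80)&(b[:,:,0]<80); ys,xs=np.nonzero(m); Q=np.array([atz(c,u,v,.08)[:2] for u,v in zip(xs,ys)]); Q=Q[np.linalg.norm(Q-[S[0]-.066,S[1]],axis=1)<.02]
    print(' red pointer rel',((Q-S)*1e3).mean(0).round(1),len(Q), 'hub-blue?')
    m=(b[:,:,0]>b[:,:,2]+25)&(b[:,:,0]>b[:,:,1]+10); ys,xs=np.nonzero(m); Q=np.array([atz(c,u,v,.133)[:2] for u,v in zip(xs,ys)]); Q=Q[np.linalg.norm(Q-S,axis=1)<.03]; print(' head ext mm',((Q-S)*1e3).min(0).round(1),((Q-S)*1e3).max(0).round(1))
E
```

```text
wrist offsets mm [ 5.  -1.2 -1.5 -1.5 -1.5 -1.5 -2.  -2.  -2.1] slope deg (neg=+gear) -15.327188372745212
 red pointer rel [-68.3   1.2] 413 hub-blue?
 head ext mm [-20.2 -14.7] [18.  13.7]
top offsets mm [4.6 0.9 0.8 0.6 0.5 0.5 0.3 0.  1.8] slope deg (neg=+gear) -7.123984728977933
 red pointer rel [-56.4   2.6] 2 hub-blue?
 head ext mm [-18.4 -15.9] [19.3 13.4]
```

```bash
cat > ang2.py <<'E'
from h import *
from scipy.optimize import least_squares
def run(n,S):
    robot.snapshot(n); c=robot.get_calibration(n); im=robot.snapshot(n); S=np.array(S)
    def polar(S,rs,As,z):
        P=np.float32([[proj(c,[S[0]+r*np.cos(a),S[1]+r*np.sin(a),z]) for r in rs] for a in As])
        return cv2.remap(im,P,None,cv2.INTER_LINEAR).astype(float)
    # gear outline: grey -> green
    As=np.radians(np.arange(0,360,1)); rs=np.arange(.046,.064,.0005); p=polar(S,rs,As,.077)
    sat=(p.max(2)-p.min(2)); E=[]
    for a,row in zip(As,sat):
        k=np.where(row>45)[0]
        if len(k) and k[0]>3: E.append((S[0]+rs[k[0]]*np.cos(a),S[1]+rs[k[0]]*np.sin(a)))
    E=np.array(E); s=least_squares(lambda q:np.hypot(E[:,0]-q[0],E[:,1]-q[1])-q[2],[*S,.052],loss='soft_l1',f_scale=.001).x
    C=s[:2]; As=np.radians(np.arange(140,221,.5)); p=polar(C,np.arange(.033,.046,.001),As,.077).min(2)
    v=p.mean(1); k=v.argmax(); sel=slice(max(0,k-12),k+13); w=np.clip(v[sel]-v[sel].min()-.3*np.ptp(v[sel]),0,None); line=np.degrees((w*As[sel]).sum()/w.sum())
    b=im.astype(int); m=(b[:,:,2]>110)&(b[:,:,1]<75)&(b[:,:,0]<75); ys,xs=np.nonzero(m)
    Q=np.array([atz(c,u,v,.081)[:2] for u,v in zip(xs,ys)]); Q=Q[np.linalg.norm(Q-(C+[-.066,0]),axis=1)<.018]-C
    ptr=np.degrees(np.arctan2(Q[:,1].mean(),Q[:,0].mean()))%360 if len(Q) else 0
    print(n,'centre',s.round(4),len(E),'line',line.round(2),'peak',v.max().round(),np.median(v).round(),'pointer',round(ptr,2),len(Q),'gear',round(line-ptr,2), 'line-stand', round(line-180+.56,2))
if __name__=='__main__':
    run('wrist',[.558,.2625]); run('top',[.5555,.2605]); run('scene',[.5575,.2624])
E
python3 ang2.py
```

```text
wrist centre [0.5542 0.2609 0.0547] 271 line 180.47 peak 227.0 192.0 pointer 177.76 421 gear 2.7 line-stand 1.03
top centre [0.5557 0.2605 0.0558] 277 line 179.17 peak 205.0 176.0 pointer 177.51 2 gear 1.66 line-stand -0.27
scene centre [0.5557 0.2662 0.056 ] 155 line 185.35 peak 217.0 173.0 pointer 181.06 13 gear 4.29 line-stand 5.91
```

```bash
python3 - <<'E'
from h import *
robot.snapshot('wrist'); c=robot.get_calibration('wrist'); im=robot.snapshot('wrist'); S=np.array([.557,.2615])
g=np.arange(-.08,.0801,.0004); P=np.float32([[proj(c,[S[0]+x,S[1]+y,.077]) for y in g] for x in g])
r=cv2.remap(im,P,None,cv2.INTER_CUBIC); cv2.imwrite('pics/rect.png',r)
b=r.max(2); X,Y=np.meshgrid(g,g,indexing='ij'); rr=np.hypot(X,Y)
m=((b<120)&(rr>.029)&(rr<.047)).astype(np.uint8)
n,l,st,ce=cv2.connectedComponentsWithStats(m)
H=[]
for i in range(1,n):
    if 40<st[i,4]<700:
        y,x=ce[i]; p=np.array([np.interp(x,range(len(g)),g),np.interp(y,range(len(g)),g)]); print(st[i],(p*1e3).round(2),'r',(np.hypot(*p)*1e3).round(1),'ang',np.degrees(np.arctan2(p[1],p[0])).round(1)%360)
E
```

```text
[237 113  18  16 246] [-31.87  18.08] r 36.6 ang 150.4
[142 115  23  42 437] [-27.92 -19.12] r 33.8 ang 214.4
[287 191  17  16 221] [-0.66 38.08] r 38.1 ang 91.0
[102 198  18  18 262] [  2.67 -35.97] r 36.1 ang 274.2
[152 259  17  35 286] [ 33.08 -16.13] r 36.8 ang 334.0
[244 271  17  19 230] [32.18 21.04] r 38.5 ang 33.2
```

The gear's six bolt holes, seen from the wrist, put the line about +3.3° off the pointer. I'll regrip and turn it that much further.

```bash
python3 - <<'E'
from h import *
plan([.5575,.2628,.112])
E
```

```text
t 25.1 tcp [0.4384 0.2697 0.2611] rot [ 3.1415 -0.     -0.0554] tool shift mm [119.3   0.3 149.1]
```

Call:
carry_out(
  increments=[
    [80,[30,0,0],0],
    [80,[30,0,0],0],
    [80,[30,0,0],0],
    [80,[29,0,0],0],
    [80,[0,0,0],0],
    [80,[0,0,35],0],
    [80,[0,0,35],0],
    [80,[0,0,35],0],
  ],
)

```text
time: 25.9
tool_pos: [0.5566, 0.2634, 0.1556]
ee_rot: [-3.141, -0.001, -0.055]
wrist_force: [-0.0, -0.1, 0.2]
width: 0.0647
finger_force: 0.0
```

Call:
carry_out(
  increments=[
    [80,[0,0,25],0],
    [80,[0,0,15],0],
    [80,[0,0,3],0],
    [220,[0,0,0],0],
    [220,[0,0,0],0],
    [220,[0,0,0],0],
    [220,[0,0,0],0],
    [220,[0,0,0],0],
  ],
)

```text
time: 26.7
tool_pos: [0.5576, 0.2629, 0.114]
ee_rot: [3.141, -0.002, -0.056]
wrist_force: [-0.2, -3.9, 2.2]
width: 0.0278
finger_force: 2.3
```

Call:
carry_out(
  increments=[
    [220,[0,0,0],0],
    [220,[0,0,0],0],
    [220,[0,0,0],0],
    [220,[0,0,0],1.2],
    [220,[0,0,0],1.2],
    [220,[0,0,0],1],
    [220,[0,0,0],0],
    [220,[0,0,0],0],
  ],
)

```text
time: 27.5
tool_pos: [0.5577, 0.2629, 0.114]
ee_rot: [3.142, -0.002, -0.116]
wrist_force: [0.5, -1.7, 5.7]
width: 0.0276
finger_force: 30.0
```

Call:
carry_out(
  increments=[
    [150,[0,0,0],0],
    [110,[0,0,0],0],
    [110,[0,0,0],0],
    [110,[0,0,0],0],
    [110,[0,0,0],0],
    [110,[0,0,-6],0],
    [80,[0,0,-15],0],
    [80,[0,0,-25],0],
  ],
)

```text
time: 28.3
tool_pos: [0.5563, 0.2628, 0.1588]
ee_rot: [3.14, 0.003, -0.115]
wrist_force: [0.3, 0.0, -0.4]
width: 0.0635
finger_force: 0.0
```

Call:
carry_out(
  increments=[
    [80,[0,0,-35],0],
    [80,[0,0,-35],0],
    [80,[0,0,-35],0],
    [80,[-30,0,0],0],
    [80,[-30,0,0],0],
    [80,[-30,0,0],0],
    [80,[-30,0,0],0],
    [80,[0,0,0],0],
  ],
)

```text
time: 29.1
tool_pos: [0.4356, 0.2776, 0.2669]
ee_rot: [-3.139, -0.002, -0.112]
wrist_force: [-0.8, -0.3, -0.7]
width: 0.0644
finger_force: 0.0
```

```bash
python3 - <<'E'
from h import *
import ang2
robot.snapshot('wrist'); robot.snapshot('wrist'); c=robot.get_calibration('wrist'); im=robot.snapshot('wrist'); S=np.array([.557,.2615])
g=np.arange(-.08,.0801,.0004); P=np.float32([[proj(c,[S[0]+x,S[1]+y,.077]) for y in g] for x in g])
r=cv2.remap(im,P,None,cv2.INTER_CUBIC); b=r.max(2); X,Y=np.meshgrid(g,g,indexing='ij'); rr=np.hypot(X,Y)
n,l,st,ce=cv2.connectedComponentsWithStats(((b<120)&(rr>.029)&(rr<.047)).astype(np.uint8))
H=[]
for i in range(1,n):
    if 40<st[i,4]<700:
        y,x=ce[i]; p=np.array([np.interp(x,range(len(g)),g),np.interp(y,range(len(g)),g)]); print(st[i],(p*1e3).round(2))
ang2.run('wrist',[.558,.2625]); ang2.run('top',[.5555,.2605])
A=np.arange(-12,13,1)
v=[cv2.remap(im,np.float32([[proj(c,[.558-r*np.cos(np.radians(a)-.0097),.2625-r*np.sin(np.radians(a)-.0097),.077]) for r in np.arange(.033,.046,.001)]]),None,1)[0].min(1).mean().round() for a in A]
print(list(zip(A.tolist(),map(int,v))))
o=robot.get_obs(); print(o['time'],o['tool_pos'],o['wrist_force'])
E
```

```text
[147 114  21  36 437] [-28.65 -17.77]
[240 114  18  17 247] [-31.2   19.38]
[102 192  18  21 270] [  1.13 -36.  ]
[286 194  18  17 227] [ 0.9  38.04]
[148 273  17  20 243] [ 33.2  -17.41]
[241 274  17  18 229] [33.05 19.74]
wrist centre [0.5543 0.261  0.0548] 275 line 178.6 peak 227.0 192.0 pointer 177.63 412 gear 0.97 line-stand -0.84
top centre [0.5554 0.2603 0.056 ] 288 line 177.06 peak 205.0 177.0 pointer 177.78 23 gear -0.72 line-stand -2.38
[(-12, 196), (-11, 196), (-10, 196), (-9, 196), (-8, 196), (-7, 196), (-6, 196), (-5, 198), (-4, 207), (-3, 222), (-2, 230), (-1, 231), (0, 231), (1, 231), (2, 231), (3, 231), (4, 230), (5, 219), (6, 205), (7, 197), (8, 196), (9, 195), (10, 195), (11, 195), (12, 195)]
29.45 [0.4388169  0.2766568  0.26393099] [-0.31161958 -0.44749921 -0.20262467]
```

```bash
python3 - <<'E'
from h import *
c=robot.get_calibration('wrist'); im=robot.snapshot('wrist').astype(int); S=np.array([.558,.2625])
ys,xs=np.nonzero((im[:,:,0]>im[:,:,2]+25)&(im[:,:,0]>im[:,:,1]+10)); Q=np.array([atz(c,u,v,.133)[:2] for u,v in zip(xs,ys)]); Q=Q[np.linalg.norm(Q-S,axis=1)<.035]-S
e=(Q.min(0)*1e3,Q.max(0)*1e3); print(e)
t=cv2.cvtColor(robot.snapshot('top'),cv2.COLOR_BGR2HSV); m=cv2.inRange(t,(22,150,120),(35,255,255)); m[:205]=0;m[305:]=0;m[:,:205]=0;m[:,320:]=0
y,x=np.nonzero(m); print('cover',x.min(),x.max(),y.min(),y.max())
if (e[1]-e[0]<46).all(): print(robot.close_job())
E
```

```text
(array([-20.80143632, -15.10622811]), array([18.70398823, 14.62478797]))
cover 280 305 239 296
the job is handed in; nothing more can be done
None
```

I handed in the job at about 30 s with the cover open about 90°, the shaft home in the hub, the white line within about 2° of the red pointer (cameras differ slightly), the gripper clear, and the screwdriver, mug and jar never approached.

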